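Press a honey jar's lid home with bench locking pliers, then release them

ROBOT

A 6-joint arm with a two-finger parallel gripper is mounted at the origin on the work surface. World frame = base frame: x ahead of the robot, y to its left, z up, the work surface at z = 0. Lengths are in m, angles in rad, forces in N, time in s.
With the tool pointing down it reaches from about 0.25 to 0.725 m from the base axis. Payload 9.7 kg.
Tool frame: the origin (TCP) lies between the finger pads; the fingertips stand 22 mm ahead of it and the grasp point (between the pads) lies 3 mm ahead of it (tip_extent is the z of the fingertips in the tool frame, in m); z points along the fingers, y is the direction in which the jaws open and shut (so a half turn about z gives the same grasp; the last joint's range is limited). The gripper opens to 85 mm and grips with 20 to 120 N. Pads are 22 mm wide; open, the fingers measure 114 mm over their backs; the gripper's body (76 mm by 85 mm) begins 54 mm behind the grasp point. The pads swing forward as they close: fully open they stand 13 mm farther back than shut.
Start: joints at [-1.213, 0.087, 0.176, 1.66, 0, 1.571], TCP at [0.193, -0.515, 0.253] pointing down, gripper open.
Joint ranges: [-3.13, 3.13], [-0.85, 1.81], [-1.15, 1.24], [-2.2, 2.28], [-1.44, 1.52], [-3.14, 3.14]. Speed limits (rad/s): [2.22, 2.22, 2.57, 3.14, 3.14, 3.14].

INTERFACE

Orientations are given as a unit quaternion [x, y, z, w].
In Python, from rig import * gives the robot as it stands.
- The arm moves only by the shell command python3 -m jog 'ROWS' [OPENING] [FORCE]. ROWS is a JSON object of lists of equal length, an entry for each row: "linear": the shift along the tool's x, y, z each as a share of 0.12 m, from -1 to 1, a list of three; "dr": the turn, a rotation vector about the tool's x, y, z each as a share of pi/4 rad, from -1 to 1, a list of three. In form: {"linear": [[tx, ty, tz], ...], "dr": [[rx, ry, rz], ...]}. A call has 1 to 12 rows; each row is the pose to reach, as a shift and turn from the pose commanded when the call began, along the tool's axes at that moment; what a row does not reach only later rows make up. A row lasts 1/12 s, in which the tool goes at most 41.7 mm and 7.16 degrees, less where a joint would pass 70% of its speed; a pose out of reach is approached as far as the arm can. A call with a number of a shift or a turn outside -1 to 1 is refused whole. A call with a gripper value outside its range is refused whole. OPENING is the opening, from -1 (shut) to 1 (fully open), set as the call begins (- or left out, the last holds). The fingers move at their own pace and stop on an object; FORCE is the grip in N (left out, the last holds). Time passes only in rows, so rows that repeat a pose let the fingers close. It gives the time, the measured TCP pose, the force and the opening at its end, in the units of the state.
- get_obs(): the state, without advancing time (a new reading comes with each control period).
- snapshot(name): name is "scene" or "side" or "wrist"; returns a dict with "img" (384x512x3 uint8, red, green, blue), "vfov" (degrees; the focal length in pixels is half the picture's height over the tangent of half this angle, whatever the lens; pixels are square), "cx", "cy" (the principal point, pixels), "pose" (4x4, takes a point from camera to world coordinates). Camera axes: x right, y up, looking along -z (the intrinsics and any distortion apply to the point x, -y, -z); pixel columns grow to the right and rows downward; lengths in m; the calibration is good to about 2 mm. A picture is of the moment at which its call begins. There is no depth.
- close_job(): hands the job in, once; it reports no verdict.
The state is a dict: "t": time; "joint_positions": joint angles; "qd": joint speeds; "joint_efforts": joint torques, N m; "position": TCP position; "tcp_rot": TCP orientation; "ft_force": force on the tool from outside, world axes, zero at the start; "torque": the same for the moment, N m; "gripper_width": finger opening in m.
Only numpy, scipy, OpenCV 4.12 (cv2) and the standard library are available. Lean on these libraries where they do the work, as an engineer would, in place of code of your own. Each camera call takes 0.05 s, during which the arm holds its last target.

TASK

The amber honey jar standing in the bench-mounted locking pliers still has its lid raised: squeeze the blue handle down with a steady push until the pliers snap over centre and stay locked on the lid by themselves with your hand off, which presses the lid fully home, then flick the red release lever so that the handle springs back up. Feel for the snap and do not lean on the handle or the lever (stay below about 35 N), work the pliers only by these two, and leave the jaw, the jar in the nest and the other jars and the box alone.

Things in the scene. Friction and masses are not known exactly. Their poses are not given: they have to be found in the camera images.
- press: Locking pliers on a grey base plate (340 x 110 x 12 mm) fixed to the bench. Origin on the bench under the handle's hinge axis; +x runs along the jaw to the jar, -x along the handle, +y to the red lever's side, z up. Two steel cheeks (x -40 to 70, y -24 to 24, top at 130 mm) carry the hinges. The jaw (z up to 150 mm) reaches over the white nest at x = 130 mm.
- hinge (a point): Hinge axis of handle and lever: parallel to press y, 70 mm above the bench, over the press's origin. The closing screw is set anew each time, unseen: how far the handle must go down varies by 42 mm and must be felt. Let go before the snap, the handle springs up again; after it, it stays down.
- handle_grip (a point): Point on the top face of the handle's blue sleeve, 140 mm from the hinge axis, 10 mm above the bar's centre line. Sleeve: 95 to 175 mm from the axis, 22 mm wide, 20 mm thick. Open, the handle slopes up 37 degrees from the hinge and this point is about 163 mm above the bench; pressed, it swings down about the hinge. Axes are the handle's own, turning about y.
- handle_end (a point): Middle of the sleeve's outer end, 175 mm from the hinge axis. Pressing straight down at handle_grip takes 2 to 5 N at first, about 11 N as the lid goes home, then fades to under 3 N at the snap (handle_grip somewhere 59 to 101 mm above the bench), then rises by 5 N per mm or more at an end stop 7 mm lower. Over 35 N damages it.
- lever (a joint): Angle of the release lever, rad: 0 upright at rest, growing as its top is pushed towards the jaw (press +x), end stop at 0.65; a light spring brings it back. With the pliers locked it meets the handle after 0.05 to 0.35 rad and frees it before 0.55 rad, needing up to about 10 N; it has no effect once the handle is up.
- lever_tab (a point): Centre of the red tab atop the release lever: 8 mm thick (press x), 22 mm wide (press y), 32 mm high; at rest at x = 0, y = 42, z = 155 mm in the press's frame, top edge 171 mm above the bench. It swings about the hinge axis at 85 mm radius. Push it from the handle side.
- jar_lid (a joint): Height of the lid above its home position on the jar, m: 0 fully home; starts 3.5 to 5 mm up; needs 30 N at the lid.
- jar: Jar of amber honey with a brass-coloured lid, loose in the white nest of the press (recess 6 mm deep), 48 mm diameter, 50 mm high with the lid home. Origin at the centre of its underside, z up.
- jaw: The steel jaw over the jar; origin on its pivot, 50 mm ahead of the press's origin (+x) and 116 mm above the bench. Not to be pushed by hand.
- white_jar: Bystander: loose honey jar with a white lid, 49 mm diameter, 50 mm high, origin at the centre of its underside, z up.
- dark_jar: Bystander: loose jar of dark honey with a brass-coloured lid, 49 mm diameter, 50 mm high, origin at the centre of its underside, z up.
- blue_box: Bystander: loose closed blue box, 72 x 52 x 42 mm, origin at the centre of its underside, z up.

How it is judged:
By the outcome, as a careful person would: the job done as asked, in the order asked, and still so for the second after the job is handed in, with the robot touching nothing.
It also fails if it takes over 61 s, if anything falls off the work surface, if the arm or the gripper's body presses on something with over 40 N, if the wrist force passes 120 N, or if a joint passes its speed limit or range.

## Working session

There is one attempt and no reset: what is moved stays moved. The work goes in short steps, Python scripts to look and compute and a shell command to move; the robot and the scene stay as the last step left them, time stands still between calls to the robot, and variables do not carry over. Pictures are saved under pics/ and viewed, and the job is handed in when it is done.

```bash
mkdir -p pics; ls; python3 - <<'E'
from rig import *
import cv2
print(get_obs())
for n in ["scene","side","wrist"]:
    s=snapshot(n); cv2.imwrite(f"pics/{n}0.png",s["img"][:,:,::-1]); print(n,{k:v for k,v in s.items() if k!="img"})
E
```

```text
pics
{'t': 0.0, 'joint_positions': array([-1.21299252e+00,  8.74516334e-02,  1.75140780e-01,  1.65981582e+00,
       -2.73790711e-05,  1.57083853e+00]), 'qd': array([ 3.08759165e-04,  8.32754068e-04, -2.75960376e-04, -5.67187214e-05,
        2.47121609e-03,  1.75188455e-03]), 'joint_efforts': array([-1.80939227e-03, -5.20388353e+01,  4.64802289e+01,  1.62363611e-02,
       -1.83755737e-04,  7.50273699e-06]), 'position': array([ 0.19254131, -0.51497793,  0.25259111]), 'tcp_rot': array([ 9.84043227e-01,  1.77928312e-01, -1.31852238e-04, -6.52120518e-04]), 'ft_force': array([ 0.12523203, -0.32027118,  0.79319403]), 'torque': array([-0.03473421, -0.02998072, -0.01884862]), 'gripper_width': 0.08549516727037156}
scene {'vfov': 51.16483233007094, 'cx': 249.8339664882658, 'cy': 195.67902071923234, 'pose': array([[-0.89202444, -0.24403852,  0.38044395,  0.97978225],
       [ 0.45198064, -0.48614111,  0.74791732,  0.7144893 ],
       [ 0.0024288 ,  0.83911383,  0.54395044,  0.61954054],
       [ 0.        ,  0.        ,  0.        ,  1.        ]])}
side {'vfov': 53.69653131253971, 'cx': 250.8266050733986, 'cy': 195.9929492497666, 'pose': array([[-0.70426439,  0.54645699, -0.45320682,  0.19364595],
       [-0.70991392, -0.536837  ,  0.45588185,  0.45124775],
       [ 0.00582164,  0.64279919,  0.7660126 ,  0.82156178],
       [ 0.        ,  0.        ,  0.        ,  1.        ]])}
wrist {'vfov': 70.16601058168825, 'cx': 256.7265481420502, 'cy': 196.6566166058557, 'pose': array([[ 0.35166368,  0.89581079,  0.27176402,  0.26259012],
       [-0.93612529,  0.33696756,  0.10060968, -0.48921064],
       [-0.00144842, -0.28978594,  0.95709039,  0.37341   ],
       [ 0.        ,  0.        ,  0.        ,  1.        ]])}
```

View pics/scene0.png

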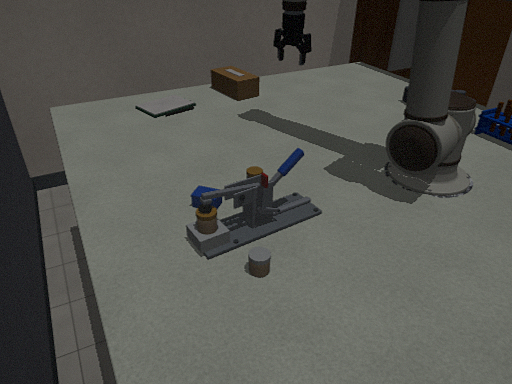

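View pics/side0.png

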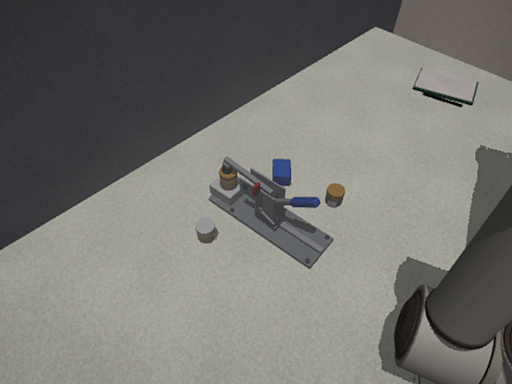

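View pics/wrist0.png

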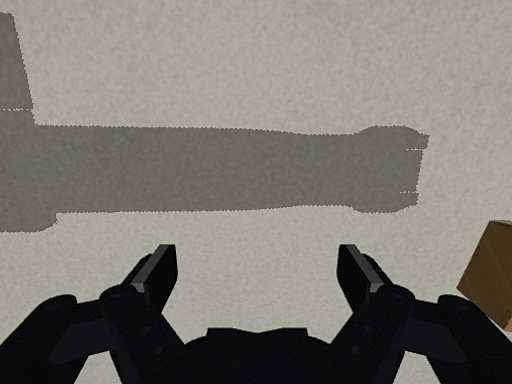

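```bash
python3 - <<'E'
import cv2
a=cv2.imread("pics/scene0.png")[140:285,175:335]; cv2.imwrite("pics/sc1.png",cv2.resize(a,None,fx=5,fy=4.0*5/4/5*4,interpolation=cv2.INTER_CUBIC) if 0 else cv2.resize(a,None,fx=4,fy=4,interpolation=cv2.INTER_CUBIC))
a=cv2.imread("pics/side0.png")[145:275,185:355]; cv2.imwrite("pics/sd1.png",cv2.resize(a,None,fx=4,fy=4,interpolation=cv2.INTER_CUBIC))
E
```

```text
(no output)
```

View pics/sc1.png

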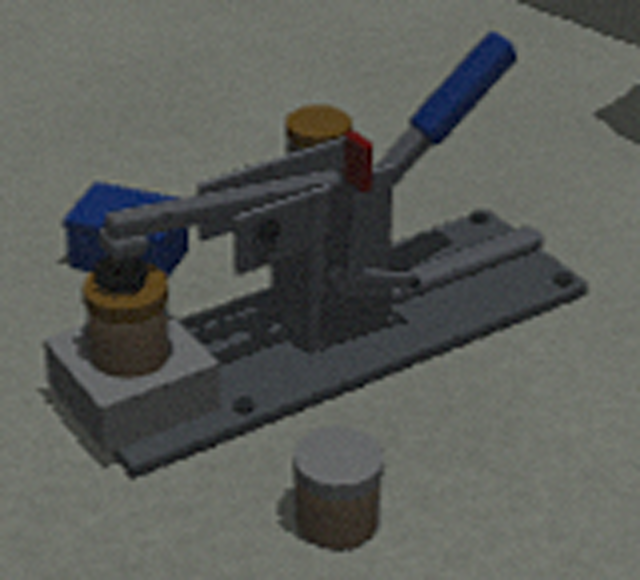

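View pics/sd1.png

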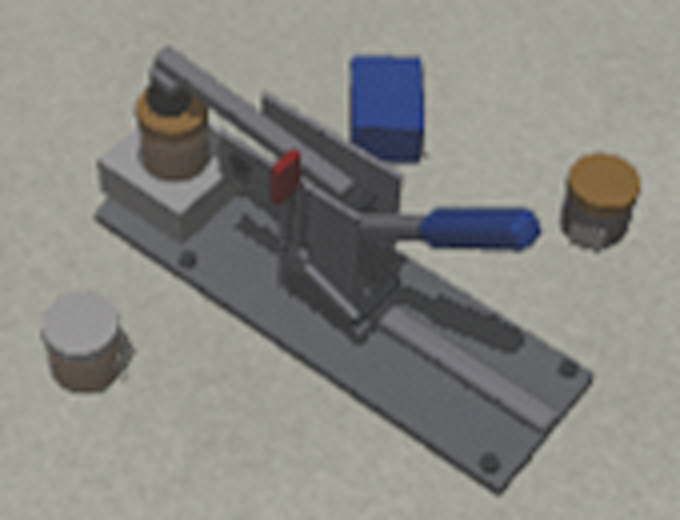

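```bash
cat > h.py <<'E'
import numpy as np, cv2
from scipy.optimize import least_squares
def K(s):
    f=s["img"].shape[0]/2/np.tan(np.radians(s["vfov"]/2)); return f,s["cx"],s["cy"]
def proj(s,P):
    P=np.atleast_2d(P); T=np.linalg.inv(s["pose"]); c=P@T[:3,:3].T+T[:3,3]; f,cx,cy=K(s)
    return np.c_[cx+f*c[:,0]/-c[:,2], cy-f*c[:,1]/-c[:,2]]
def ray(s,uv,z):
    f,cx,cy=K(s); d=s["pose"][:3,:3]@np.array([(uv[0]-cx)/f,-(uv[1]-cy)/f,-1]); o=s["pose"][:3,3]
    return o+d*(z-o[2])/d[2]
E
cat > fit.py <<'E'
from rig import *
from h import *
sc=snapshot("scene"); sd=snapshot("side")
m=lambda u,v,o:(u/4+o[0],v/4+o[1])
S=(175,140);D=(185,145)
e=(-.1398,0,.1753); tab=(0,.042,.155)
# corners: near robot end x0 , x0+.34
pts=[(sd,m(286,176,D),tab),(sd,m(525,229,D),e),(sc,m(358,162,S),tab),(sc,m(502,50,S),e),
(sd,m(593,375,D),('b',-.055)),(sd,m(500,486,D),('b',.055)),(sd,m(97,213,D),('f',.055)),
(sc,m(587,286,S),('b',.055)),(sc,m(487,211,S),('b',-.055)),(sc,m(133,468,S),('f',.055))]
def res(p):
    x,y,a,x0=p; R=np.array([[np.cos(a),-np.sin(a),0],[np.sin(a),np.cos(a),0],[0,0,1]]); r=[]
    for s,uv,P in pts:
        if P[0]=='b':P=(x0,P[1],.012)
        elif P[0]=='f':P=(x0+.34,P[1],.012)
        r.append(proj(s,R@np.array(P)+[x,y,0])[0]-uv)
    return np.ravel(r)
best=min((least_squares(res,[.5,0,a,-.17],loss='soft_l1') for a in (0,1.5,-1.5,3)),key=lambda r:r.cost)
print(best.x,best.cost); print(res(best.x).reshape(-1,2).round(1))
print("jar white",ray(sc,m(338,457,S),.05),ray(sd,m(81,325,D),.05))
print("dark",ray(sc,m(319,125,S),.05),ray(sd,m(602,182,D),.05)); print("box",ray(sd,m(388,90,D),.042))
E
python3 fit.py
```

```text
[ 0.60105417 -0.00930377  6.38478953 -0.18200876] 7.571731015877929
[[-1.6 -0.1]
 [ 0.3  0.1]
 [-0.4 -0.4]
 [ 0.9 -2.3]
 [ 0.2 -0.8]
 [-0.6  0.9]
 [-2.3 -0.2]
 [ 0.8 -1.6]
 [-0.1 -1.6]
 [-0.1 -0.7]]
jar white [0.66673887 0.14530205 0.05      ] [0.65983393 0.14209501 0.05      ]
dark [ 0.51028506 -0.17770197  0.05      ] [ 0.50405009 -0.18419336  0.05      ]
box [ 0.66793376 -0.15148602  0.042     ]
```

```bash
python3 -m jog '{"linear":[[1,-0.78,0],[1,-0.78,0],[1,-0.78,0],[1,-0.78,0]],"dr":[[0,0,0],[0,0,0],[0,0,0],[0,0,0]]}' -1 40; python3 -m jog '{"linear":[[1,-0.78,0],[1,-0.78,0],[1,-0.78,0],[1,-0.78,0]],"dr":[[0,0,0],[0,0,0],[0,0,0],[0,0,0]]}' ; python3 -m jog '{"linear":[[1,-0.78,0],[1,-0.78,0],[1,-0.78,0],[1,-0.78,0]],"dr":[[0,0,0.326],[0,0,0.326],[0,0,0.326],[0,0,0.326]]}'
```

```text
t: 0.58
position: [0.2731, -0.383, 0.2533]
tcp_rot: [0.984, 0.178, 0.0, -0.0]
ft_force: [0.1, -0.1, 0.2]
gripper_width: 0.039
t: 0.92
position: [0.3528, -0.2531, 0.2535]
tcp_rot: [0.984, 0.178, 0.0, -0.0]
ft_force: [0.1, -0.1, -0.3]
gripper_width: 0.0002
t: 1.25
position: [0.432, -0.1244, 0.2535]
tcp_rot: [0.999, 0.049, 0.0, 0.0]
ft_force: [1.6, 0.3, 1.2]
gripper_width: 0.0002
```

```bash
python3 -m jog '{"linear":[[0,0,0],[0,0,0]],"dr":[[0,0,0],[0,0,0]]}'; cat > pf.py <<'E'
# current tool position in press frame; deltas to target
from rig import *
from h import *
import sys
from scipy.spatial.transform import Rotation as R
X,Y,A=0.601,-0.0093,0.1016
o=get_obs(); p=o["position"]; r=R.from_quat(o["tcp_rot"]).as_matrix()
Rp=np.array([[np.cos(A),-np.sin(A),0],[np.sin(A),np.cos(A),0],[0,0,1]])
tip=p+r@[0,0,.022]
print("t",o["t"],"tip in press mm",(Rp.T@(tip-[X,Y,0])*1000).round(1),"F",o["ft_force"].round(1), "tool axes in press",(Rp.T@r).round(3).tolist())
if len(sys.argv)>3:
    t=np.array([float(a) for a in sys.argv[1:4]])/1000
    d=r.T@(Rp@t+[X,Y,0]-tip); print("units",(d/.12).round(3))
E
python3 pf.py -106 0 230
python3 - <<'E'
from rig import *
import cv2
for n in ["scene","side"]:
    s=snapshot(n); a=s["img"][100:300,150:400,::-1]; cv2.imwrite(f"pics/{n}2.png",cv2.resize(a,None,fx=3,fy=3))
cv2.imwrite("pics/w2.png",snapshot("wrist")["img"][:,:,::-1])
E
```

```text
t: 1.42
position: [0.4322, -0.1241, 0.253]
tcp_rot: [0.999, 0.053, -0.0, -0.0]
ft_force: [-0.4, -0.0, -1.0]
gripper_width: 0.0
t 1.4167 tip in press mm [-179.6  -97.1  231. ] F [-0.4 -0.  -1. ] tool axes in press [[1.0, 0.005, -0.001], [0.005, -1.0, 0.0], [-0.001, -0.0, -1.0]]
units [ 0.617 -0.806  0.009]
```

View pics/w2.png

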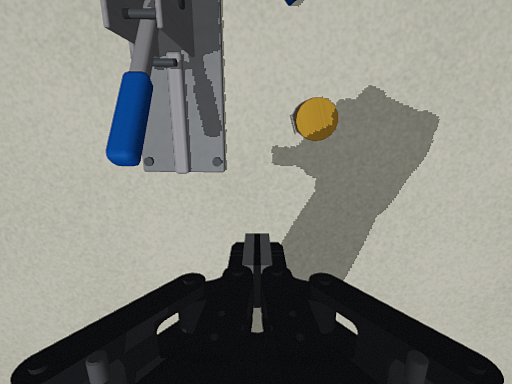

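```bash
python3 - <<'E'
from rig import *
from h import *
s=snapshot("wrist")
A=.1016;Rp=np.array([[np.cos(A),-np.sin(A),0],[np.sin(A),np.cos(A),0],[0,0,1]])
for uv,z in [((143,172),.012),((226,171.5),.012),((224,0),.012),((124,158),.175),((124,165),.167)]:
    p=ray(s,uv,z); print(uv,p.round(4),(Rp.T@(p-[.601,-.0093,0])*1000).round(1))
print(proj(s,[Rp@[-.1398,0,.1753]+[.601,-.0093,0],Rp@[-.1058,0,.1622]+[.601,-.0093,0],Rp@[-.182,.055,.012]+[.601,-.0093,0],Rp@[-.182,-.055,.012]+[.601,-.0093,0]]).round(1))
E
```

```text
(143, 172) [0.4151 0.0256 0.012 ] [-181.4   53.6   12. ]
(226, 171.5) [ 0.4273 -0.0856  0.012 ] [-180.6  -58.3   12. ]
(224, 0) [ 0.6247 -0.0695  0.012 ] [ 17.5 -62.3  12. ]
(124, 158) [ 0.4648 -0.026   0.175 ] [-137.2   -2.8  175. ]
(124, 165) [ 0.4578 -0.022   0.167 ] [-143.8    1.9  167. ]
[[120.5 161.6]
 [122.3 113.1]
 [142.  172.4]
 [223.6 172.5]]
```

```bash
python3 -m jog '{"linear":[[0.66,-0.80,0],[0.66,-0.80,0],[0.66,-0.80,0],[0.66,-0.80,0.1],[0.66,-0.80,0.25],[0.66,-0.80,0.25],[0.66,-0.80,0.25]],"dr":[[0,0,0],[0,0,0],[0,0,0],[0,0,0],[0,0,0],[0,0,0],[0,0,0]]}'; python3 pf.py -100 0 172
python3 - <<'E'
from rig import *
import cv2
for n in ["scene","side"]:
    s=snapshot(n); a=s["img"][100:290,170:370,::-1]; cv2.imwrite(f"pics/{n}3.png",cv2.resize(a,None,fx=3,fy=3))
E
```

```text
t: 2.2
position: [0.4999, -0.0236, 0.2229]
tcp_rot: [0.999, 0.05, -0.001, -0.0]
ft_force: [-0.6, -0.4, 0.3]
gripper_width: 0.0001
t 2.2 tip in press mm [-102.1   -4.   200.9] F [-0.6 -0.4  0.3] tool axes in press [[1.0, -0.002, -0.002], [-0.002, -1.0, 0.0], [-0.002, -0.0, -1.0]]
units [ 0.018 -0.033  0.241]
```

View pics/scene3.png

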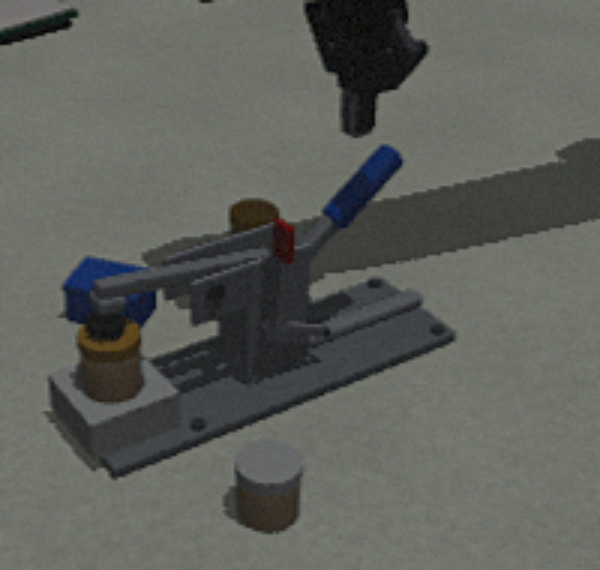

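View pics/side3.png

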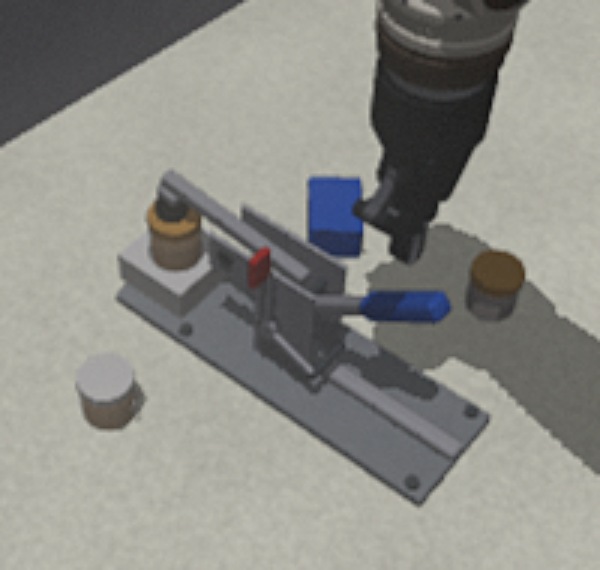

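```bash
python3 -m jog '{"linear":[[0.02,-0.03,0.12],[0.02,-0.03,0.22],[0.02,-0.03,0.22]],"dr":[[0,0,0],[0,0,0],[0,0,0]]}'; python3 pf.py; python3 -m jog '{"linear":[[0,0,0.04],[0,0,0.08],[0,0,0.12],[0,0,0.12]],"dr":[[0,0,0],[0,0,0],[0,0,0],[0,0,0]]}';python3 pf.py
```

```text
t: 2.55
position: [0.5018, -0.0192, 0.1952]
tcp_rot: [0.999, 0.05, -0.001, -0.0]
ft_force: [-0.9, 0.3, -0.6]
gripper_width: 0.0002
t 2.55 tip in press mm [-99.7   0.2 173.2] F [-0.9  0.3 -0.6] tool axes in press [[1.0, -0.001, -0.002], [-0.001, -1.0, 0.0], [-0.002, -0.0, -1.0]]
t: 2.88
position: [0.5023, -0.0188, 0.1817]
tcp_rot: [0.999, 0.051, -0.0, -0.0]
ft_force: [1.2, 0.8, -0.0]
gripper_width: -0.0003
t 2.8833 tip in press mm [-99.2   0.6 159.7] F [ 1.2  0.8 -0. ] tool axes in press [[1.0, 0.0, -0.001], [0.0, -1.0, 0.0], [-0.001, -0.0, -1.0]]
```

```bash
python3 -m jog '{"linear":[[0,0,0.03],[0,0,0.06],[0,0,0.09],[0,0,0.09]],"dr":[[0,0,0],[0,0,0],[0,0,0],[0,0,0]]}';python3 pf.py
python3 - <<'E'
from rig import *
import cv2
for n in ["scene","side"]:
    s=snapshot(n); a=s["img"][130:260,200:350,::-1]; cv2.imwrite(f"pics/{n}4.png",cv2.resize(a,None,fx=4,fy=4))
E
```

```text
t: 3.22
position: [0.5023, -0.0187, 0.1709]
tcp_rot: [0.999, 0.051, -0.0, -0.0]
ft_force: [0.7, -0.5, 0.2]
gripper_width: -0.0006
t 3.2167 tip in press mm [-99.1   0.7 148.9] F [ 0.7 -0.5  0.2] tool axes in press [[1.0, 0.0, -0.001], [0.0, -1.0, 0.0], [-0.001, -0.0, -1.0]]
```

View pics/scene4.png

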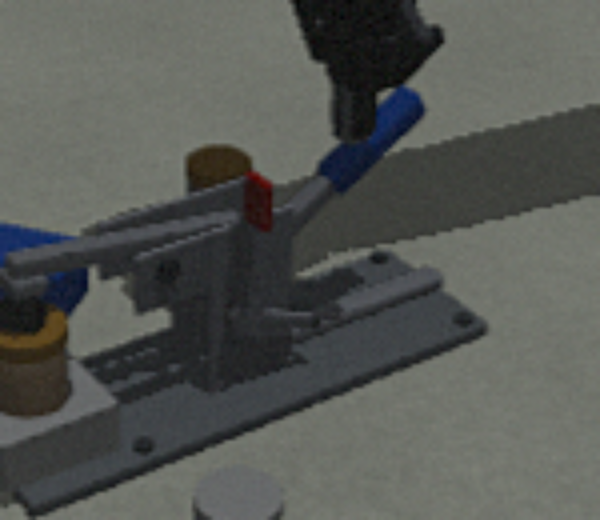

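View pics/side4.png

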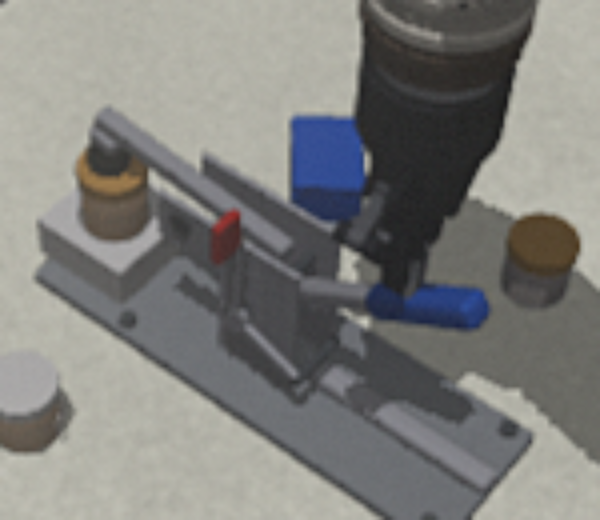

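```bash
python3 - <<'E'
from rig import *
from h import *
A=.1016;Rp=np.array([[np.cos(A),-np.sin(A),0],[np.sin(A),np.cos(A),0],[0,0,1]])
w=lambda P:Rp@np.array(P)/1000+[.601,-.0093,0]
for n in ["scene","side"]:
    s=snapshot(n)
    for P in [(-99,.7,149),(-110,.7,149),(-88,.7,149),(-99,0,157),(-70,0,122.8),(-140,0,175)]: print(n,P,((proj(s,[w(P)])[0]-[200,130])*4).round(0))
o=get_obs(); print(o["ft_force"],o["position"])
for n in ["scene","side"]:
    s=snapshot(n); a=s["img"][145:225,240:340,::-1]; cv2.imwrite(f"pics/{n}5.png",cv2.resize(a,None,fx=7,fy=7,interpolation=cv2.INTER_NEAREST))
E
```

```text
scene (-99, 0.7, 149) [351. 136.]
scene (-110, 0.7, 149) [365. 131.]
scene (-88, 0.7, 149) [337. 140.]
scene (-99, 0, 157) [351. 124.]
scene (-70, 0, 122.8) [311. 185.]
scene (-140, 0, 175) [406.  81.]
side (-99, 0.7, 149) [399. 284.]
side (-110, 0.7, 149) [415. 293.]
side (-88, 0.7, 149) [383. 274.]
side (-99, 0, 157) [401. 274.]
side (-70, 0, 122.8) [355. 287.]
side (-140, 0, 175) [466. 290.]
[0.84448624 0.00362649 0.50759595] [ 0.50265618 -0.01864642  0.1718062 ]
```

View pics/scene5.png

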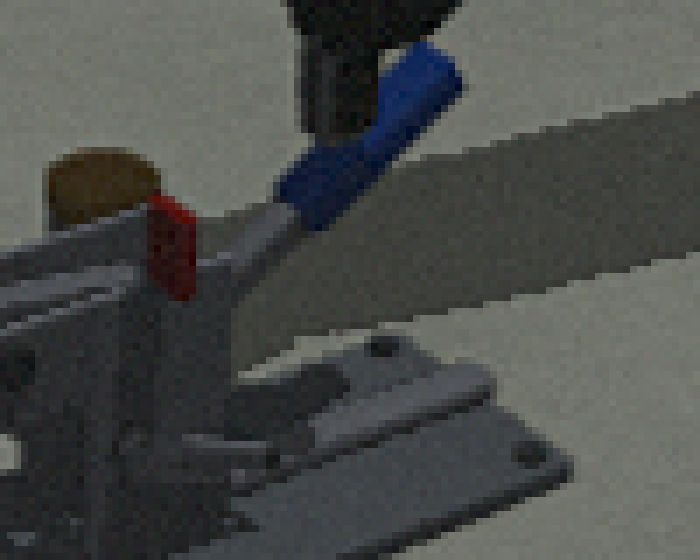

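View pics/side5.png

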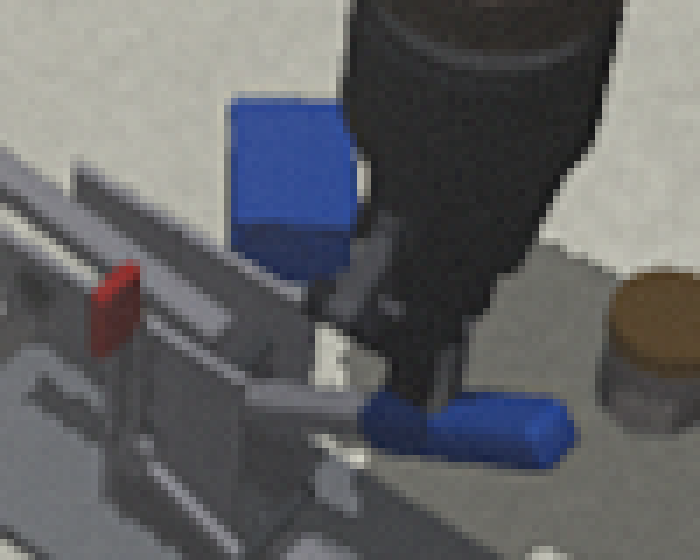

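```bash
python3 -m jog '{"linear":[[-0.01,0,0.03],[-0.03,0,0.06],[-0.04,0,0.08],[-0.04,0,0.08]],"dr":[[0,0,0],[0,0,0],[0,0,0],[0,0,0]]}';python3 pf.py; python3 -m jog '{"linear":[[0,0,0],[0,0,0]],"dr":[[0,0,0],[0,0,0]]}'; python3 pf.py
```

```text
t: 3.85
position: [0.4971, -0.0192, 0.1613]
tcp_rot: [0.999, 0.051, -0.001, -0.0]
ft_force: [-0.1, 0.6, 1.0]
gripper_width: -0.0
t 3.85 tip in press mm [-104.4    0.7  139.3] F [-0.1  0.6  1. ] tool axes in press [[1.0, 0.0, -0.001], [0.0, -1.0, 0.0], [-0.001, -0.0, -1.0]]
t: 4.02
position: [0.4977, -0.0192, 0.1621]
tcp_rot: [0.999, 0.051, -0.0, 0.0]
ft_force: [0.3, -0.2, 0.9]
gripper_width: -0.0
t 4.0167 tip in press mm [-103.8    0.6  140.1] F [ 0.3 -0.2  0.9] tool axes in press [[1.0, 0.0, -0.0], [0.0, -1.0, -0.0], [-0.0, 0.0, -1.0]]
```

```bash
cat > look.py <<'E'
from rig import *
from h import *
import sys
k=sys.argv[1]
im=[]
for n in ["scene","side"]:
    s=snapshot(n); a=s["img"][145:235,240:340,::-1] if n=="side" else s["img"][145:235,190:310,::-1]; im.append(cv2.resize(a,None,fx=3.6,fy=4.2*0+3.6,interpolation=cv2.INTER_CUBIC))
cv2.imwrite(f"pics/L{k}.png",np.hstack(im))
E
python3 look.py a
```

```text
(no output)
```

View pics/La.png

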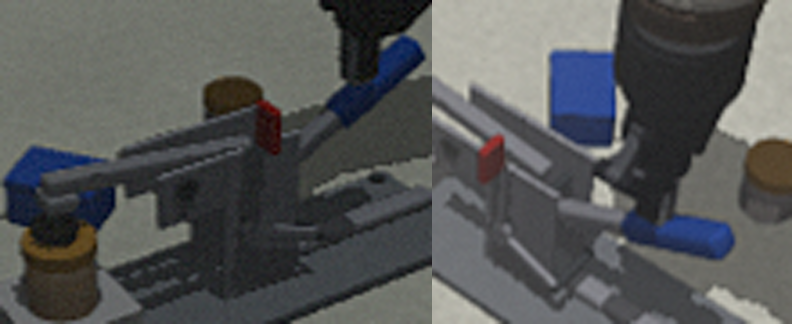

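```bash
python3 -m jog '{"linear":[[-0.02,0,0.04],[-0.04,0,0.08],[-0.06,0,0.12],[-0.07,0,0.16],[-0.07,0,0.16]],"dr":[[0,0,0],[0,0,0],[0,0,0],[0,0,0],[0,0,0]]}';python3 pf.py; python3 -m jog '{"linear":[[-0.02,0,0.03],[-0.03,0,0.06],[-0.04,0,0.08],[-0.04,0,0.08]],"dr":[[0,0,0],[0,0,0],[0,0,0],[0,0,0]]}'; python3 pf.py
```

```text
t: 4.53
position: [0.4887, -0.0201, 0.1419]
tcp_rot: [0.999, 0.051, -0.001, -0.0]
ft_force: [-0.7, -0.4, 3.5]
gripper_width: 0.0001
t 4.5333 tip in press mm [-112.9    0.7  119.9] F [-0.7 -0.4  3.5] tool axes in press [[1.0, 0.0, -0.001], [0.0, -1.0, 0.0], [-0.001, -0.0, -1.0]]
t: 4.87
position: [0.4851, -0.0205, 0.1332]
tcp_rot: [0.999, 0.051, 0.001, -0.0]
ft_force: [4.4, 0.2, 4.1]
gripper_width: 0.0002
t 4.8667 tip in press mm [-116.4    0.6  111.2] F [4.4 0.2 4.1] tool axes in press [[1.0, 0.0, 0.001], [0.0, -1.0, -0.0], [0.001, 0.0, -1.0]]
```

```bash
cat > chk.py <<'E'
from rig import *
from h import *
import sys
# stop the chain if force is high or has faded (after a peak)
o=get_obs(); f=o["ft_force"][2]; z=(o["position"][2]-.022)*1000
try: pk=float(open("pk").read())
except: pk=0
pk=max(pk,f); open("pk","w").write(str(pk))
A=.1016; d=o["position"][:2]-[.601,-.0093]; x=(d[0]*np.cos(A)+d[1]*np.sin(A))*1000
print(f"t {o['t']:.2f} x {x:.1f} tipz {z:.1f} F {o['ft_force'].round(1)} peak {pk:.1f}")
if f>18 or (pk>8 and f<5): print("STOP"); sys.exit(1)
E
python3 chk.py
python3 -m jog '{"linear":[[-0.004,0,0.012],[-0.008,0,0.025],[-0.008,0,0.025]],"dr":[[0,0,0],[0,0,0],[0,0,0]]}' >/dev/null; python3 chk.py && python3 -m jog '{"linear":[[-0.004,0,0.012],[-0.008,0,0.025],[-0.008,0,0.025]],"dr":[[0,0,0],[0,0,0],[0,0,0]]}' >/dev/null; python3 chk.py && python3 -m jog '{"linear":[[-0.004,0,0.012],[-0.008,0,0.025],[-0.008,0,0.025]],"dr":[[0,0,0],[0,0,0],[0,0,0]]}' >/dev/null; python3 chk.py
```

```text
t 4.87 x -116.5 tipz 111.2 F [4.4 0.2 4.1] peak 4.1
t 5.12 x -117.4 tipz 108.5 F [4.3 1.4 4.5] peak 4.5
t 5.37 x -118.2 tipz 105.7 F [5.2 0.1 5.8] peak 5.8
t 5.62 x -118.9 tipz 103.0 F [6.1 1.  7. ] peak 7.0
```

```bash
python3 -m jog '{"linear":[[-0.003,0,0.012],[-0.006,0,0.025],[-0.006,0,0.025]],"dr":[[0,0,0],[0,0,0],[0,0,0]]}' >/dev/null; python3 chk.py && python3 -m jog '{"linear":[[-0.003,0,0.012],[-0.006,0,0.025],[-0.006,0,0.025]],"dr":[[0,0,0],[0,0,0],[0,0,0]]}' >/dev/null; python3 chk.py && python3 -m jog '{"linear":[[-0.003,0,0.012],[-0.006,0,0.025],[-0.006,0,0.025]],"dr":[[0,0,0],[0,0,0],[0,0,0]]}' >/dev/null; python3 chk.py
```

```text
t 5.87 x -119.6 tipz 100.1 F [5.8 0.3 8.4] peak 8.4
t 6.12 x -120.3 tipz 97.2 F [5.5 1.  8.4] peak 8.4
t 6.37 x -121.0 tipz 94.2 F [6.  1.  8.5] peak 8.5
```

```bash
python3 chk.py && python3 -m jog '{"linear":[[-0.002,0,0.012],[-0.005,0,0.025],[-0.005,0,0.025]],"dr":[[0,0,0],[0,0,0],[0,0,0]]}' >/dev/null; python3 chk.py && python3 -m jog '{"linear":[[-0.002,0,0.012],[-0.004,0,0.025],[-0.004,0,0.025]],"dr":[[0,0,0],[0,0,0],[0,0,0]]}' >/dev/null; python3 chk.py; python3 look.py b
```

```text
t 6.37 x -121.0 tipz 94.2 F [6.  1.  8.5] peak 8.5
t 6.62 x -121.5 tipz 91.1 F [4.7 0.4 6.9] peak 8.5
t 6.87 x -122.1 tipz 88.0 F [6.2 1.3 6.6] peak 8.5
```

View pics/Lb.png

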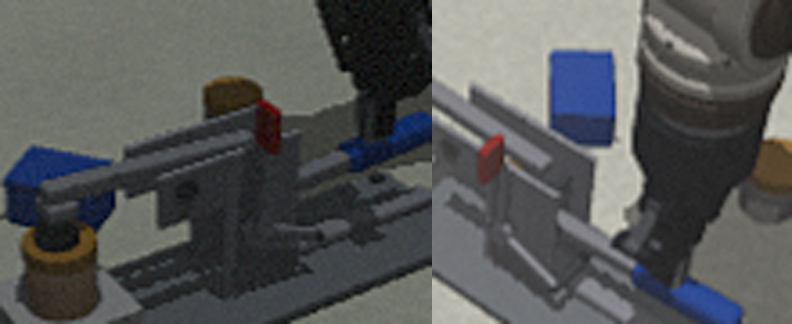

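```bash
sed -i 's/f>18 or (pk>8 and f<5)/f>11 or (pk>8 and f<2.0)/' chk.py; python3 -m jog '{"linear":[[-0.002,0,0.01],[-0.003,0,0.018],[-0.003,0,0.018]],"dr":[[0,0,0],[0,0,0],[0,0,0]]}' >/dev/null; python3 chk.py && python3 -m jog '{"linear":[[-0.002,0,0.01],[-0.003,0,0.018],[-0.003,0,0.018]],"dr":[[0,0,0],[0,0,0],[0,0,0]]}' >/dev/null; python3 chk.py && python3 -m jog '{"linear":[[-0.002,0,0.01],[-0.003,0,0.018],[-0.003,0,0.018]],"dr":[[0,0,0],[0,0,0],[0,0,0]]}' >/dev/null; python3 chk.py
```

```text
t 7.22 x -122.5 tipz 85.8 F [4.9 0.5 6.5] peak 8.5
t 7.47 x -123.0 tipz 83.5 F [5.3 0.5 6.3] peak 8.5
t 7.72 x -123.5 tipz 81.3 F [5.  0.8 5.1] peak 8.5
```

```bash
python3 -m jog '{"linear":[[-0.002,0,0.01],[-0.003,0,0.018],[-0.003,0,0.018]],"dr":[[0,0,0],[0,0,0],[0,0,0]]}' >/dev/null; python3 chk.py && python3 -m jog '{"linear":[[-0.002,0,0.01],[-0.003,0,0.018],[-0.003,0,0.018]],"dr":[[0,0,0],[0,0,0],[0,0,0]]}' >/dev/null; python3 chk.py && python3 -m jog '{"linear":[[-0.002,0,0.01],[-0.003,0,0.018],[-0.003,0,0.018]],"dr":[[0,0,0],[0,0,0],[0,0,0]]}' >/dev/null; python3 chk.py
```

```text
t 7.97 x -123.9 tipz 79.1 F [4.5 0.3 5.7] peak 8.5
t 8.22 x -124.3 tipz 76.9 F [3.4 0.1 4.4] peak 8.5
t 8.47 x -124.8 tipz 74.6 F [3.3 0.8 6. ] peak 8.5
```

```bash
python3 -m jog '{"linear":[[-0.001,0,0.01],[-0.002,0,0.018],[-0.002,0,0.018]],"dr":[[0,0,0],[0,0,0],[0,0,0]]}' >/dev/null; python3 chk.py && python3 -m jog '{"linear":[[-0.001,0,0.01],[-0.002,0,0.018],[-0.002,0,0.018]],"dr":[[0,0,0],[0,0,0],[0,0,0]]}' >/dev/null; python3 chk.py && python3 -m jog '{"linear":[[-0.001,0,0.01],[-0.002,0,0.018],[-0.002,0,0.018]],"dr":[[0,0,0],[0,0,0],[0,0,0]]}' >/dev/null; python3 chk.py
```

```text
t 8.72 x -125.2 tipz 72.3 F [3.4 1.4 4.6] peak 8.5
t 8.97 x -125.7 tipz 69.9 F [ 1.9 -0.1  4.1] peak 8.5
t 9.22 x -126.1 tipz 67.6 F [ 1.9 -0.5  3.6] peak 8.5
```

```bash
python3 -m jog '{"linear":[[0,0,0.008],[0,0,0.014],[0,0,0.014]],"dr":[[0,0,0],[0,0,0],[0,0,0]]}' >/dev/null; python3 chk.py && python3 -m jog '{"linear":[[0,0,0.008],[0,0,0.014],[0,0,0.014]],"dr":[[0,0,0],[0,0,0],[0,0,0]]}' >/dev/null; python3 chk.py && python3 -m jog '{"linear":[[0,0,0.008],[0,0,0.014],[0,0,0.014]],"dr":[[0,0,0],[0,0,0],[0,0,0]]}' >/dev/null; python3 chk.py
```

```text
t 9.47 x -126.1 tipz 65.8 F [1.  1.  2.5] peak 8.5
t 9.72 x -126.1 tipz 64.2 F [1.8 0.  2.9] peak 8.5
t 9.97 x -126.0 tipz 62.6 F [2.  0.8 1.6] peak 8.5
STOP
```

```bash
sed -i 's/f>11 or (pk>8 and f<2.0)/f>8/' chk.py; python3 -m jog '{"linear":[[0,0,0.006],[0,0,0.012],[0,0,0.012]],"dr":[[0,0,0],[0,0,0],[0,0,0]]}' >/dev/null; python3 chk.py && python3 -m jog '{"linear":[[0,0,0.006],[0,0,0.012],[0,0,0.012]],"dr":[[0,0,0],[0,0,0],[0,0,0]]}' >/dev/null; python3 chk.py && python3 -m jog '{"linear":[[0,0,0.006],[0,0,0.012],[0,0,0.012]],"dr":[[0,0,0],[0,0,0],[0,0,0]]}' >/dev/null; python3 chk.py
```

```text
t 10.22 x -126.0 tipz 61.1 F [ 1.4 -0.1  2.1] peak 8.5
t 10.47 x -126.0 tipz 59.7 F [ 0.5 -0.1  1.5] peak 8.5
t 10.72 x -125.9 tipz 59.1 F [-1.7  0.5  8.8] peak 8.8
STOP
```

```bash
python3 -m jog '{"linear":[[0,0,0],[0,0,0]],"dr":[[0,0,0],[0,0,0]]}'>/dev/null; python3 chk.py;  python3 -m jog '{"linear":[[0,0,-0.02],[0,0,-0.04],[0,0,-0.08],[0,0,-0.15],[0,0,-0.2],[0,0,-0.2]],"dr":[[0,0,0],[0,0,0],[0,0,0],[0,0,0],[0,0,0],[0,0,0]]}' >/dev/null; python3 chk.py; python3 look.py c
```

```text
t 10.88 x -125.8 tipz 59.2 F [-1.1 -0.3  8.6] peak 8.8
STOP
t 11.38 x -125.2 tipz 84.2 F [ 0.4 -1.   0.3] peak 8.8
```

View pics/Lc.png

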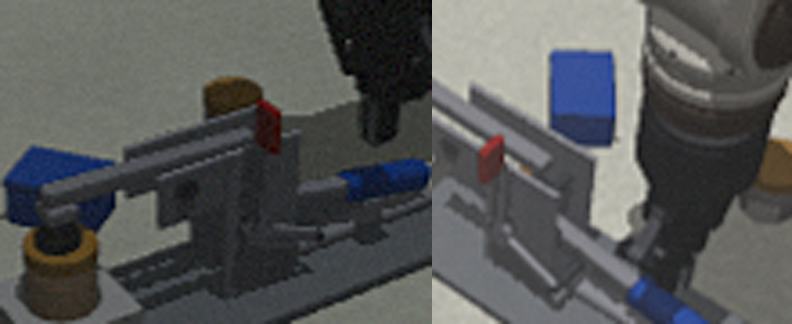

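```bash
python3 -m jog '{"linear":[[0,0,-0.3],[0,0,-0.6],[0,0,-0.95],[0.35,-0.2,-0.95],[0.71,-0.37,-0.95],[0.71,-0.37,-0.95],[0.71,-0.37,-0.95]],"dr":[[0,0,0],[0,0,0],[0,0,0],[0,0,0],[0,0,0],[0,0,0],[0,0,0]]}'; python3 pf.py -40 45 147; python3 look.py d
```

```text
t: 12.07
position: [0.5578, 0.033, 0.2169]
tcp_rot: [0.999, 0.052, -0.001, -0.0]
ft_force: [0.6, -0.5, -0.3]
gripper_width: 0.0
t 12.0667 tip in press mm [-38.7  46.5 194.9] F [ 0.6 -0.5 -0.3] tool axes in press [[1.0, 0.002, -0.001], [0.002, -1.0, 0.0], [-0.001, -0.0, -1.0]]
units [-0.01   0.012  0.399]
```

View pics/Ld.png

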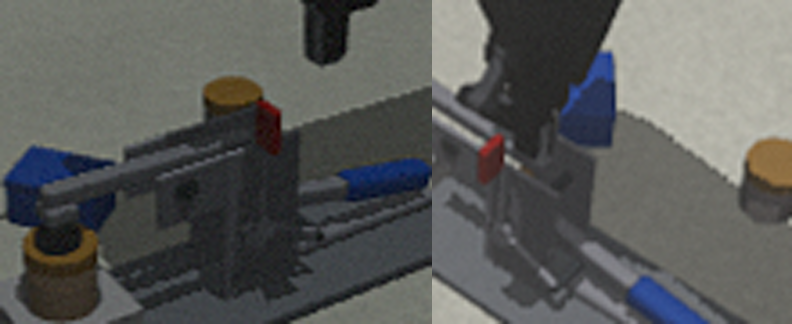

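```bash
python3 -m jog '{"linear":[[-0.01,0.01,0.15],[-0.01,0.01,0.3],[-0.01,0.01,0.4],[-0.01,0.01,0.4]],"dr":[[0,0,0],[0,0,0],[0,0,0],[0,0,0]]}' >/dev/null; python3 pf.py; python3 -m jog '{"linear":[[0.04,0,0],[0.08,0,0],[0.12,0,0],[0.12,0,0]],"dr":[[0,0,0],[0,0,0],[0,0,0],[0,0,0]]}'>/dev/null; python3 pf.py; python3 look.py e
```

```text
t 12.5 tip in press mm [-43.8  43.4 146. ] F [ 0.   0.4 -0.4] tool axes in press [[1.0, -0.001, -0.004], [-0.001, -1.0, 0.0], [-0.004, -0.0, -1.0]]
t 12.8333 tip in press mm [-26.2  43.8 149.3] F [-0.1 -0.7  0.1] tool axes in press [[1.0, 0.0, 0.002], [0.0, -1.0, -0.0], [0.002, 0.0, -1.0]]
```

View pics/Le.png

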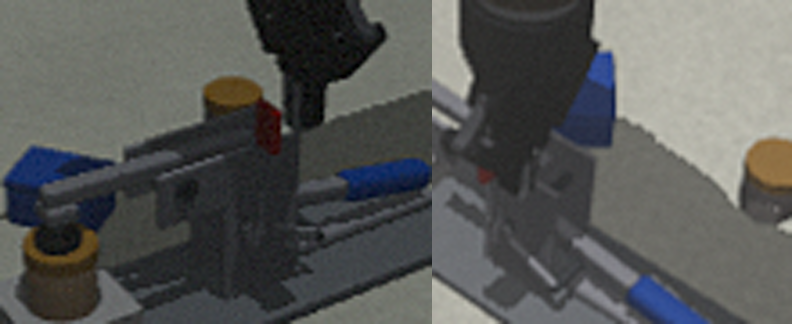

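```bash
cat > chx.py <<'E'
from rig import *
from h import *
import sys
o=get_obs(); A=.1016; d=o["position"][:2]-[.601,-.0093]; c,s=np.cos(A),np.sin(A); F=o["ft_force"]
fx=F[0]*c+F[1]*s
print(f"t {o['t']:.2f} x {(d[0]*c+d[1]*s)*1000:.1f} y {(-d[0]*s+d[1]*c)*1000:.1f} tipz {(o['position'][2]-.022)*1000:.1f} fx {fx:.1f} F {F.round(1)}")
if abs(fx)>14 or abs(F[2])>8: print("STOP"); sys.exit(1)
E
python3 -m jog '{"linear":[[0.04,0,0.01],[0.07,0,0.01],[0.07,0,0.01]],"dr":[[0,0,0],[0,0,0],[0,0,0]]}'>/dev/null; python3 chx.py && python3 -m jog '{"linear":[[0.02,0,0],[0.04,0,0],[0.04,0,0]],"dr":[[0,0,0],[0,0,0],[0,0,0]]}'>/dev/null; python3 chx.py && python3 -m jog '{"linear":[[0.02,0,0],[0.04,0,0],[0.04,0,0]],"dr":[[0,0,0],[0,0,0],[0,0,0]]}'>/dev/null; python3 chx.py
```

```text
t 13.18 x -18.5 y 43.9 tipz 147.1 fx -0.0 F [ 0.  -0.7 -0.5]
t 13.43 x -14.1 y 43.8 tipz 147.2 fx -1.2 F [-1.2  0.2  1. ]
t 13.68 x -9.5 y 43.8 tipz 147.2 fx -2.1 F [-2.  -0.4  0.6]
```

Contact with the lever. Continue pushing in 3.6 mm steps.

```bash
python3 -m jog '{"linear":[[0.02,0,0],[0.03,0,0],[0.03,0,0]],"dr":[[0,0,0],[0,0,0],[0,0,0]]}'>/dev/null; python3 chx.py && python3 -m jog '{"linear":[[0.02,0,0.004],[0.03,0,0.004],[0.03,0,0.004]],"dr":[[0,0,0],[0,0,0],[0,0,0]]}'>/dev/null; python3 chx.py && python3 -m jog '{"linear":[[0.02,0,0.005],[0.03,0,0.005],[0.03,0,0.005]],"dr":[[0,0,0],[0,0,0],[0,0,0]]}'>/dev/null; python3 chx.py && python3 look.py f
```

```text
t 13.93 x -5.6 y 43.8 tipz 147.0 fx -1.2 F [-1.3  0.7 -0.5]
t 14.18 x -2.0 y 43.8 tipz 146.7 fx -2.3 F [-2.3 -0.9 -1.1]
t 14.43 x 1.5 y 43.8 tipz 146.1 fx -2.8 F [-2.7 -1.2 -0.2]
```

View pics/Lf.png

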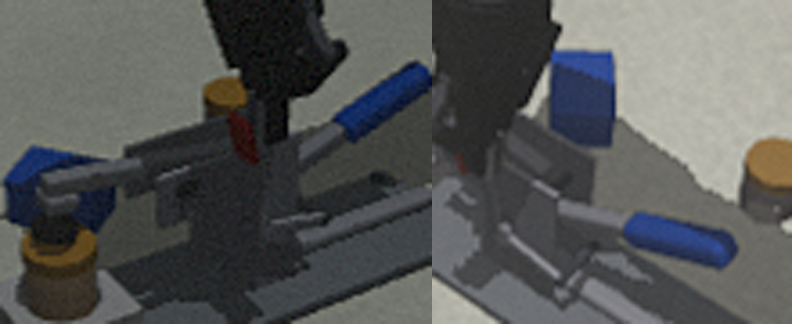

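```bash
python3 -m jog '{"linear":[[-0.06,0,0],[-0.15,0,0],[-0.28,0,0],[-0.28,0,-0.1],[-0.28,0,-0.4],[-0.28,0,-0.8],[-0.28,0,-0.8],[-0.28,0,-0.8]],"dr":[[0,0,0],[0,0,0],[0,0,0],[0,0,0],[0,0,0],[0,0,0],[0,0,0],[0,0,0]]}'; python3 -m jog '{"linear":[[-0.3,-1,-0.2],[-0.3,-1,-0.2],[-0.3,-1,-0.2],[-0.3,-1,-0.2],[-0.3,-1,-0.2],[-0.3,-1,-0.2]],"dr":[[0,0,0],[0,0,0],[0,0,0],[0,0,0],[0,0,0],[0,0,0]]}'; python3 fit.py >/dev/null; python3 - <<'E'
from rig import *
import cv2
s=snapshot("scene"); a=s["img"][140:285,175:335,::-1]; cv2.imwrite("pics/g1.png",cv2.resize(a,None,fx=4,fy=4,interpolation=cv2.INTER_CUBIC))
s=snapshot("side"); a=s["img"][145:275,185:355,::-1]; cv2.imwrite("pics/g2.png",cv2.resize(a,None,fx=4,fy=4,interpolation=cv2.INTER_CUBIC))
E
```

```text
t: 15.2
position: [0.5658, 0.0312, 0.2691]
tcp_rot: [0.999, 0.051, 0.004, -0.0]
ft_force: [0.9, -0.4, 0.0]
gripper_width: -0.0001
t: 15.7
position: [0.5252, 0.093, 0.2882]
tcp_rot: [0.997, 0.081, -0.001, -0.015]
ft_force: [-0.2, 0.4, -0.8]
gripper_width: -0.0001
```

View pics/g1.png

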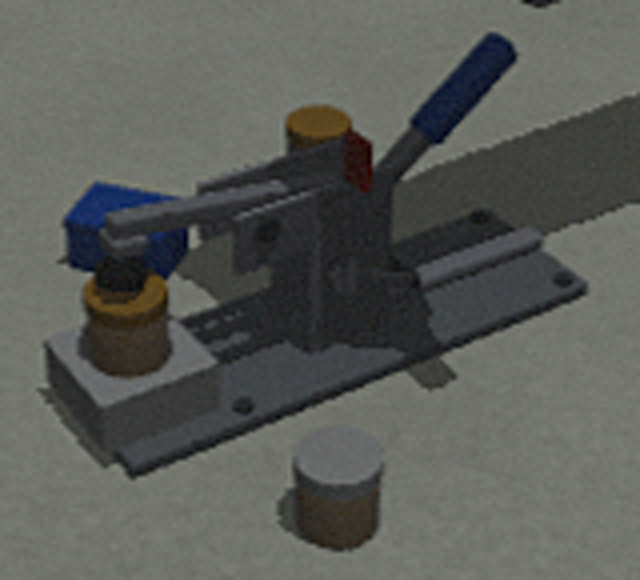

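View pics/g2.png

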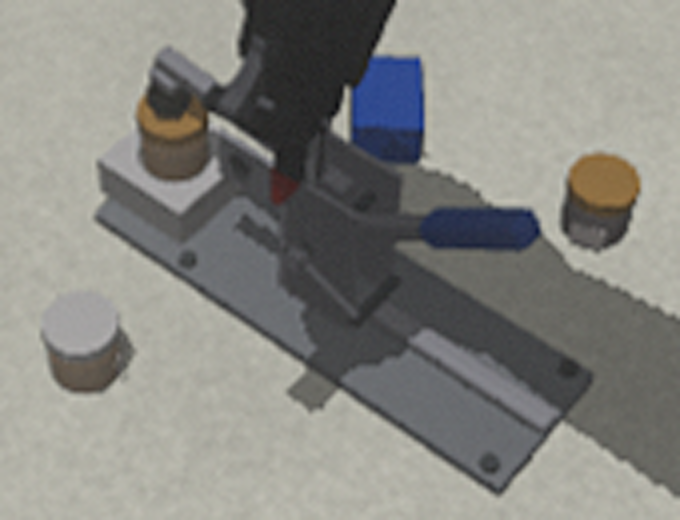

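```bash
python3 - <<'E'
from rig import *
import cv2,numpy as np
o=get_obs(); print(o["t"],o["position"],abs(o["qd"]).max(),o["ft_force"])
rows=[]
for n,(y,x) in {"scene":(180,185),"side":(150,203)}.items():
    b=cv2.imread(f"pics/{n}0.png")[y:y+60,x:x+45]; a=snapshot(n)["img"][y:y+60,x:x+45,::-1]
    for i in (b,a): rows.append(cv2.resize(np.ascontiguousarray(i),None,fx=4.3,fy=9*0+7,interpolation=cv2.INTER_NEAREST))
cv2.imwrite("pics/cmp.png",np.hstack(rows))
E
```

```text
15.9 [0.52542168 0.09255093 0.28757139] 0.0022945011538169735 [ 0.55655245  0.94694432 -0.1552757 ]
```

View pics/cmp.png

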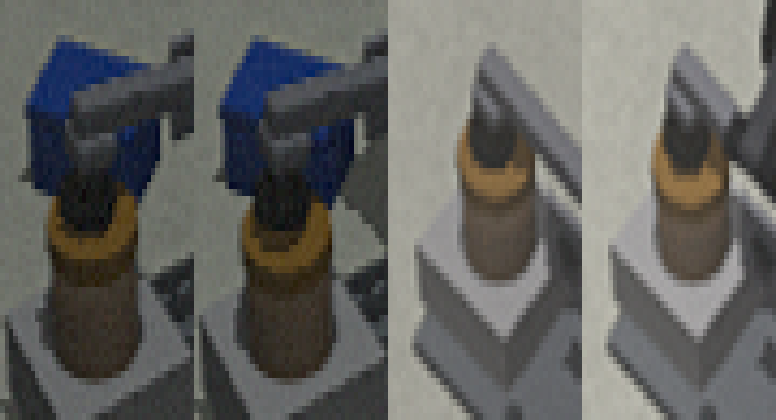

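```bash
python3 - <<'E'
from rig import *
from h import *
A=.1016;Rp=np.array([[np.cos(A),-np.sin(A),0],[np.sin(A),np.cos(A),0],[0,0,1]])
for n in ["scene","side"]:
    s=snapshot(n); b=cv2.imread(f"pics/{n}0.png").astype(float); a=s["img"][:,:,::-1].astype(float)
    P=[Rp@[.13,0,z]+[.601,-.0093,0] for z in (.09,.094)]; print(n,proj(s,P).round(1).tolist())
    r,c=((212,238),(201,213)) if n=="scene" else ((172,192),(224,232))
    for nm,i in (("before",b),("after",a)): print(nm,(i[r[0]:r[1],c[0]:c[1],2]-i[r[0]:r[1],c[0]:c[1],0]).mean(1).round(0).astype(int).tolist())
E
```

```text
scene [[206.0, 212.4], [205.9, 210.9]]
before [15, 33, 56, 59, 52, 29, 22, 24, 23, 16, 16, 16, 16, 17, 16, 13, 14, 15, 14, 14, 15, 14, 1, -3, -3, -1]
after [15, 34, 38, 41, 59, 61, 44, 26, 23, 26, 19, 17, 18, 19, 14, 15, 15, 15, 15, 15, 15, 16, 1, -3, -4, -2]
side [[226.5, 172.2], [226.4, 171.2]]
before [2, 15, 54, 68, 66, 57, 34, 24, 23, 20, 21, 20, 17, 16, 18, 18, 18, 17, 4, 0]
after [4, 14, 33, 62, 76, 73, 65, 42, 27, 26, 22, 22, 18, 18, 20, 20, 20, 18, 4, 0]
```

```bash
python3 -c "
from rig import *
print(close_job())"
```

```text
the job is handed in; nothing more can be done
None
```

The lid is home, the pliers locked by themselves and were then released, and the job is handed in at about 16 s of the 61 s allowed.

**Closing:** I pressed the blue handle down with shut fingers. The vertical force peaked at about 8.5 N and faded to about 1.5 N. It then rose sharply to 8.8 N at the end stop, with the fingertips 59 mm above the bench. After I lifted off, the handle stayed down by itself and the force read about zero.

**Release:** I pushed the red lever from the handle side with no more than about 3 N. The handle sprang back up to where it started, and I backed the arm clear.

**Last checks:**
- **Lid:** Compared with the first pictures, the brass lid sits 1 to 1.6 pixels lower in both views, which is about 4 mm. The jar's lower edge has not moved.
- **Handle and lever:** The handle is fully up and the lever is upright. The lever is partly hidden behind the arm in the side view.
- **Surroundings:** The other jars, the box and the nest look unmoved.
- **Arm:** The arm is still and touching nothing.

No check failed. The pictures cannot resolve the lid height finer than about 1 mm, so "fully home" also rests on feeling the snap.

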